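Set the stop screw of a dish-inspection stand

ROBOT

A 7-joint arm with a two-finger parallel gripper is mounted at the origin on the work surface. World frame = base frame: x ahead of the robot, y to its left, z up, the work surface at z = 0. Lengths are in m, angles in rad, forces in N, time in s.
With the tool pointing down it reaches from about 0.4 to 0.9 m from the base axis. Payload 5.5 kg.
Tool frame: the origin (TCP) lies at the very end of the fingers, on their centre line; the grasp point (between the pads) lies 19 mm behind it; z points along the fingers, y is the direction in which the jaws open and shut (so a half turn about z gives the same grasp; the last joint's range is limited). The gripper opens to 85 mm and grips with 20 to 120 N. Pads are 22 mm wide; open, the fingers measure 114 mm over their backs; the gripper's body (76 mm by 85 mm) begins 54 mm behind the grasp point. The pads swing forward as they close: fully open they stand 13 mm farther back than shut.
Start: joints at [1.543, 0.501, -0.427, 1.55, 0.221, 1.138, -0.21], TCP at [0.186, -0.623, 0.231] pointing down, gripper open.
Joint ranges: [-2.88, 2.88], [-0.31, 2.03], [-1.54, 1.56], [0.2, 2.42], [-1.41, 4.55], [0.19, 2.02], [-2.57, 2.57]. Speed limits (rad/s): [2.57, 2.57, 3.14, 3.14, 3.14, 3.14, 3.14].

INTERFACE

Orientations are given as a rotation vector (axis times angle).
In Python, from station import env gives the robot as it stands. Calls block until the motion is done:
- env.reach(position, orientation): joint-space move of the TCP to a pose.
- env.move_straight(position, rot=None, rate=0.15, threshold=None): straight line of the TCP; rot=None keeps the orientation; rate is the mean speed in m/s. With threshold (N) it stops when the force on the tool has changed by that much, and returns True; else False.
- env.move_j(angles): joint-space move.
- env.grip(opening, squeeze=None): finger opening in m; squeeze is the grip in N (None keeps the last); returns when the fingers have stopped.
- env.pause(seconds).
- env.inverse_kinematics(position, orientation): joint angles nearest the present ones, or None.
- env.snapshot(name): name is "scene" or "top"; returns the picture (400x640x3 uint8, blue, green, red); there is no depth.
- env.calibration(name): a dict with "fx", "fy", "cx", "cy" (pixels), "xyz" and "attitude" of the camera in the world. Camera axes: x right, y down, z forward; pixel columns grow to the right and rows downward; lengths in m; the calibration is good to about 2 mm. A picture is of the moment at which its call begins. calibration takes no time and is no camera call.
A pose or a line that the arm cannot do raises env.PlanningError and nothing moves.
- env.job_done(): hands the job in, once; it reports no verdict.
Trained networks look in the newest picture that a camera, given by its name, has taken for a name from the list of things; names that differ only in an ending like _2 or _b are one class to them, and where a whole thing is asked for, a point or a joint stands for the part that bears it (a point fixed in the world has none). Each returns a list of dicts, best first, with "score" (0 to 1); they miss things now and then, are a little off and sometimes report something else, mostly with a low value. They report only what shows in the picture. A call takes as long as a camera call.
- env.find_in(camera, label): "location" ([x, y, z] in m, in world coordinates, good to about 4 mm: the middle of the surface that is visible of it).
- env.pinpoint(camera, label): "location" ([x, y, z] in m, in world coordinates, good to about 4 mm: a listed point, or the origin of a listed thing).
Readings, each from a call of its own:
- env.get_t(): time.
- env.get_qpos(): joint angles.
- env.get_joint_velocities(): joint speeds.
- env.get_effort(): joint torques, N m.
- env.get_tool_pos(): TCP position.
- env.get_eef_rot(): TCP orientation.
- env.get_force(): force on the tool from outside, world axes, zero at the start.
- env.get_ft_torque(): the same for the moment, N m.
- env.get_gripper_width(): finger opening in m.
Only numpy, scipy, OpenCV 4.12 (cv2) and the standard library are available. Lean on these libraries where they do the work, as an engineer would, in place of code of your own. Each camera call takes 0.05 s, during which the arm holds its last target. There are 200 camera calls.

TASK

Take the orange driver from its holder, seat its blade in the brass slotted stop screw and turn it clockwise until the red foot presses lightly (about 6 N, never jammed) on the aluminium setting block below it, so that the block just drags. Put the driver back in its holder, and only then draw the block by its blue grip about 30 mm out of the stand, away from the column, to feel the drag; leave it there, still under the foot with that light drag, and leave the other things on the bench alone.

Things in the scene. Friction and masses are not known exactly. Their poses are not given: they have to be found in the camera images.
- stand: White stand fixed to the bench. Origin on the bench under the screw axis; x points to the column (x = 87 to 117 mm), z up. Base 280 x 130 x 12 mm, from x = -160 to 120. An arm 44 mm wide, top 84 mm high, from the column to x = -26 mm, carries the screw. Two rails 8 mm high on the base make a guide along x, 33 mm wide, for the block.
- slot (a point): Centre of the top face of the brass screw head (30 x 24 mm, within a dark round collar 50 mm across, top 96 mm high), 98 mm above the bench. Its x axis runs along the slot: 18 mm long, 6 mm wide, 12 mm deep, mouth chamfered 1.5 mm. The head turns in place, it does not rise or sink.
- stop_head (a joint): Angle of the screw head, rad, grows as it turns clockwise seen from above, range -0.05 to 1.6. A steep quick-set thread: each rad lowers the red foot by 8 mm. The thread's friction holds it where it is left: turning it slowly in small steps takes a steady 0.10 N m (up to 0.15 on the move), and each newton on the foot adds 0.008 N m to that.
- stop_rod: Rod with the red foot (18 mm disc) below the arm. Origin inside the arm; how far the foot stands out differs by start, up to 7 mm, and cannot be read. At first the foot is 1 to 9 mm above the block (0.1 to 1.15 rad of turning). It is sprung: on the block its force grows 6 N per mm, 48 N per rad. Right: 3 to 9 N on the block, aim for 6; over 18 N marks it.
- block: Aluminium setting block 170 x 30 x 20 mm, 0.23 to 0.4 kg, lying in the stand's guide under the foot. Origin at the centre of its underside, x along its length towards the column. Friction on the base and under the foot 0.6 (give or take 20 per cent) each, so at 6 N on the foot it takes about 9 N to draw it.
- grip (a point): Point on the block's upright blue grip, a square post 16 x 16 mm near the end away from the column, standing 45 mm above the block's top. This point is on its axis, 72 mm from the block's middle, 50 mm above the block's underside, 15 mm below the top of the post.
- driver: Driver standing blade down in its holder, 0.12 kg. Origin at the blade's lower end, z up. Blade 15 mm (x) by 4 mm (y), 9 mm long; round shank 15 mm across up to z = 45 mm; orange handle 26 x 26 mm, flats square to x and y, z = 45 to 115 mm. Seated, the shank's end rests on the screw head, blade 9 mm in the slot, with about 0.13 rad of play either way.
- holder: Grey holder block fixed to the bench, 64 x 64 x 50 mm, with a vertical 21 mm hole through its middle, mouth chamfered 3 mm. Origin at the centre of its underside. The driver hangs in it with the underside of its handle on the top face, its blade's end 5 mm above the bench.
- dishes: Bystander: two stacked clear culture dishes, 88 mm across, 27 mm high; origin under the centre.
- lone_dish: Bystander: one clear culture dish, 88 mm across, 13 mm high; origin under the centre.
- bottle_a: Bystander: amber bottle, 72 mm across, 160 mm high; origin under the centre.
- bottle_b: Bystander: amber bottle, 72 mm across, 160 mm high; origin under the centre.
- beaker: Bystander: glass beaker, 72 mm across, 90 mm high; origin under the centre.
- tip_box: Bystander: blue box with clear lid, 85 x 120 x 60 mm; origin under the centre.

How it is judged:
On the way, in this order (a step that is already met when the one before it is completed fails the run):
1. the driver, in the slot, has turned the screw until the foot presses on the block with more than 1.5 N (contact force between stop_rod and block above 1.5 N and horizontal distance between driver and slot below 0.006 m and distance between driver and slot below 0.014 m), for 0.05 s.
2. the driver stands back in its holder, let go (horizontal distance between driver and holder below 0.01 m and height (world z) of driver below 0.01 m and contact force between the fingers and driver below 0.2 N), for 0.1 s.
3. the block has been drawn 20 mm or more while the foot presses on it with 3 to 9 N (distance of block from where it was at the start of the episode above 0.02 m and contact force between stop_rod and block between 3 and 9 N), for 0.05 s.
At the end, for the whole second after the job is handed in: The block rests in its guide 20 to 42 mm from where it started, drawn away from the column, with the foot pressing on it with 3 to 9 N; the driver stands upright in its holder, fully down (blade end under 10 mm above the bench, within 10 mm of the hole axis) (all of step 3 and distance of block from where it was at the start of the episode below 0.042 m and x of block in the frame of stand below -0.03 m and linear speed of block below 0.01 m/s and horizontal distance between driver and holder below 0.01 m and height (world z) of driver below 0.01 m and angle between driver's own z axis and vertical below 0.2 rad); the robot touches nothing.
It fails at once if the foot presses on the block with more than 18 N (contact force between stop_rod and block above 18 N).
It fails at once if a bystander is moved by more than 30 mm (distance of any of dishes, lone_dish, bottle_a, bottle_b, beaker, tip_box from where it was at the start of the episode above 0.03 m).
It also fails if it takes over 72 s, if anything falls off the work surface, if the arm or the gripper's body presses on something with over 40 N, if the wrist force passes 120 N, or if a joint passes its speed limit or range.

## Working session

There is one attempt and no reset: what is moved stays moved. The work goes in short steps, each a Python script; the robot and the scene stay as the last script left them, time stands still between calls to the robot, and variables do not carry over. Pictures are saved under pics/ and viewed, about 8 in all and at most 12, crops included, and the job is handed in when it is done.

```bash
ls; mkdir -p pics
cat > look.py <<'E'
from station import env
import cv2, numpy as np
E
python3 - <<'E'
from station import env
import cv2,numpy as np
np.set_printoptions(precision=4,suppress=True)
a=env.snapshot("scene");b=env.snapshot("top")
cv2.imwrite("pics/s0.png",a);cv2.imwrite("pics/t0.png",b)
for c in("scene","top"):
    print(c,env.calibration(c))
    for l in("stand","slot","block","grip","driver","holder"):
        for r in env.pinpoint(c,l)[:2]: print(c,l,r)
print(env.get_t(),env.get_tool_pos(),env.get_eef_rot(),env.get_force(),env.get_ft_torque())
E
```

```text
pics
scene {'fx': 395.6528880346358, 'fy': 395.6528880346358, 'cx': 322.74819964522266, 'cy': 202.59841156050408, 'xyz': array([ 0.9591, -0.3417,  0.9439]), 'attitude': array([-2.3537, -1.1079,  0.3097])}
scene stand {'location': [0.6149, 0.0323, -0.0043], 'score': 0.67}
scene slot {'location': [0.6126, 0.0265, 0.1], 'score': 0.61}
scene block {'location': [0.5857, 0.0322, 0.0115], 'score': 0.97}
scene grip {'location': [0.5139, 0.0311, 0.0617], 'score': 0.82}
scene driver {'location': [0.5031, -0.2608, 0.0078], 'score': 0.69}
scene holder {'location': [0.5041, -0.2532, -0.0005], 'score': 0.58}
scene holder {'location': [0.504, -0.2585, 0.0063], 'score': 0.4}
top {'fx': 468.100748387621, 'fy': 468.100748387621, 'cx': 309.6504638641429, 'cy': 194.20810950699936, 'xyz': array([0.2629, 0.0274, 1.2572]), 'attitude': array([-2.149 ,  2.0439, -0.2336])}
top stand {'location': [0.614, 0.0287, 0.001], 'score': 0.85}
top stand {'location': [0.5125, 0.028, 0.0615], 'score': 0.21}
top slot {'location': [0.6099, 0.03, 0.092], 'score': 0.46}
top block {'location': [0.5821, 0.0301, 0.0103], 'score': 0.85}
top block {'location': [0.6533, -0.321, 0.0028], 'score': 0.67}
top grip {'location': [0.5112, 0.0307, 0.0611], 'score': 0.61}
top driver {'location': [0.5086, -0.2576, 0.0082], 'score': 0.72}
top holder {'location': [0.5016, -0.2557, 0.0026], 'score': 0.73}
0.7 [ 0.1864 -0.6227  0.2314] [3.1083 0.4552 0.    ] [ 1.0798 -0.958  -0.113 ] [ 0.0341  0.0197 -0.0441]
```

View pics/s0.png

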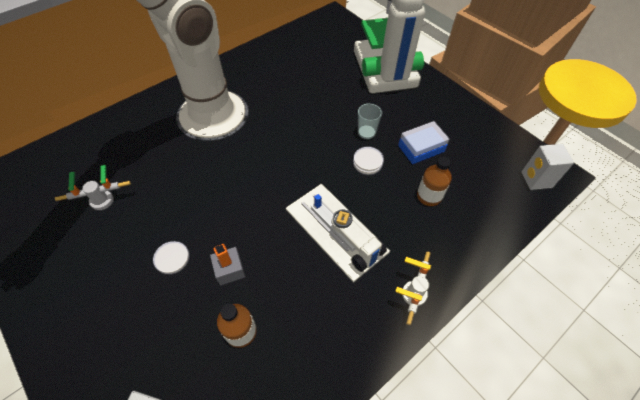

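View pics/t0.png

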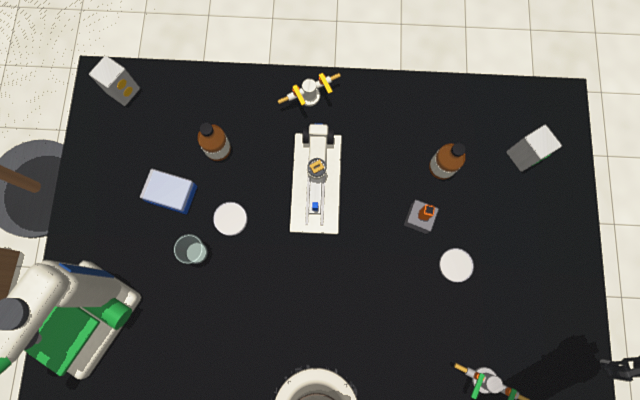

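Run:
```python
import cv2,numpy as np
a=cv2.imread("pics/s0.png");b=cv2.imread("pics/t0.png")
def c(i,x,y,n,h=None): return cv2.resize(i[y:y+(h or n),x:x+n],(400,300),interpolation=cv2.INTER_CUBIC)
o=np.vstack([np.hstack([c(a,318,199,48,36),c(a,200,240,56,42)]),np.hstack([c(b,293,150,48,36),c(b,396,194,56,42)])])
cv2.imwrite("pics/c0.png",o)
```

```text
(no output)
```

View pics/c0.png

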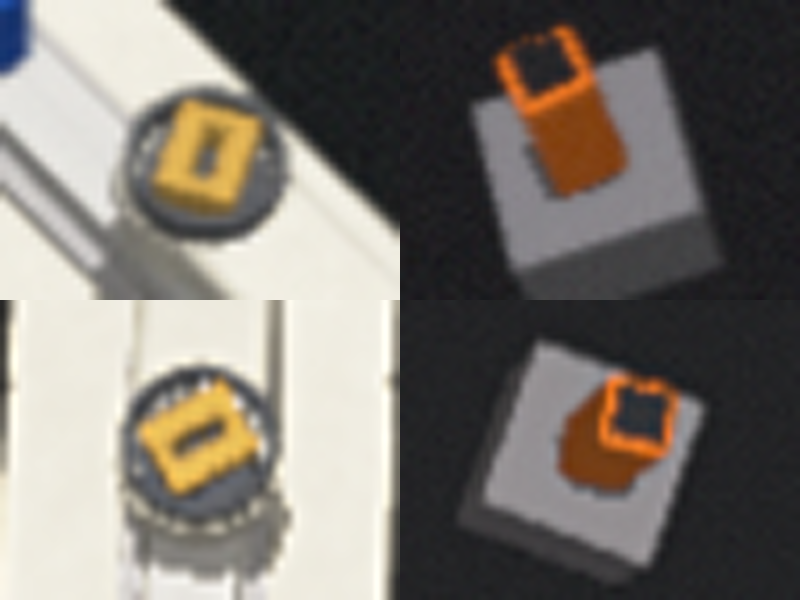

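```bash
cat > h.py <<'E'
from station import env
import cv2,numpy as np
from scipy.spatial.transform import Rotation as R
from scipy.optimize import minimize
np.set_printoptions(precision=4,suppress=True)
def proj(cam,P):
    k=env.calibration(cam)
    p=(np.asarray(P)-k["xyz"])@R.from_rotvec(k["attitude"]).as_matrix()
    return np.c_[k["fx"]*p[:,0]/p[:,2]+k["cx"],k["fy"]*p[:,1]/p[:,2]+k["cy"]]
def box(x0,x1,y0,y1,z0,z1): return np.array([[x,y,z] for x in(x0,x1) for y in(y0,y1) for z in(z0,z1)])
def fit(cam,mask,add,sub,p0,S=8):
    """fit x,y,yaw of boxes (add minus sub) to a mask"""
    c=proj(cam,[[p0[0],p0[1],.05]])[0].astype(int); w=75
    o=np.maximum(c-w,0); m=mask[o[1]:c[1]+w,o[0]:c[0]+w].astype(float)
    def cost(p):
        I=np.zeros((m.shape[0]*S,m.shape[1]*S),np.uint8); cs,sn=np.cos(p[2]),np.sin(p[2])
        for v,parts in((1,add),(0,sub)):
            for b in parts:
                q=np.c_[p[0]+cs*b[:,0]-sn*b[:,1],p[1]+sn*b[:,0]+cs*b[:,1],b[:,2]]
                u=((proj(cam,q)-o+.5)*S-.5).astype(np.float32)
                cv2.fillConvexPoly(I,cv2.convexHull(np.round(u*16).astype(np.int32)),v,shift=4)
        r=cv2.resize(I.astype(np.float32),m.shape[::-1],interpolation=cv2.INTER_AREA)
        return np.abs(r-m).sum()/m.sum()
    best=min((minimize(cost,[p0[0],p0[1],p0[2]+d],method="Nelder-Mead",options=dict(initial_simplex=np.array([[p0[0],p0[1],p0[2]+d]]*4)+np.vstack([[0,0,0],np.diag([.008,.008,.3])]))) for d in(-.4,0,.4)),key=lambda r:r.fun)
    return best.x,best.fun
E
cat > m.py <<'E'
from h import *
for cam,f in(("scene","pics/s0.png"),("top","pics/t0.png")):
    im=cv2.imread(f); H=cv2.cvtColor(im,cv2.COLOR_BGR2HSV)
    br=cv2.inRange(H,(15,100,120),(28,255,255))>0
    orr=cv2.inRange(H,(3,170,90),(14,255,255))>0
    wh=((H[...,1]<60)&(H[...,2]>120))
    holder=((H[...,1]<60)&(H[...,2]>45)) 
    print(cam,"slot",*fit(cam,br,[box(-.015,.015,-.012,.012,.096,.098)],[box(-.009,.009,-.003,.003,.098,.0981)],(.612,.029,.4)))
    # filled handle: close the dark top
    om=cv2.morphologyEx(orr.astype(np.uint8),cv2.MORPH_CLOSE,np.ones((9,9)))>0
    print(cam,"driver",*fit(cam,om,[box(-.013,.013,-.013,.013,.05,.12)],[],(.505,-.257,0.3)))
    print(cam,"holder",*fit(cam,holder|om,[box(-.032,.032,-.032,.032,0,.05),box(-.013,.013,-.013,.013,.05,.12)],[],(.505,-.257,-.3)))
    print(cam,"stand",*fit(cam,cv2.morphologyEx(wh.astype(np.uint8),cv2.MORPH_CLOSE,np.ones((7,7)))>0,[box(-.16,.12,-.065,.065,0,.012),box(-.026,.087,-.022,.022,.06,.084)],[],(.614,.03,0)))
E
python3 m.py
```

```text
scene slot [0.6121 0.0253 0.9195] 0.810218253968254
scene driver [ 0.504  -0.2582 -0.1575] 0.8087651558891455
scene holder [ 0.5055 -0.2588 -0.3634] 0.7121770833333333
scene stand [0.6098 0.0272 0.0027] 0.2766072153440227
top slot [0.6078 0.0288 0.9555] 0.7420742753623188
top driver [ 0.5043 -0.2561  0.8043] 0.7828178146258503Traceback (most recent call last):
  File "m.py", line 12, in <module>
    print(cam,"holder",*fit(cam,holder|om,[box(-.032,.032,-.032,.032,0,.05),box(-.013,.013,-.013,.013,.05,.12)],[],(.505,-.257,-.3)))
                        ~~~^^^^^^^^^^^^^^^^^^^^^^^^^^^^^^^^^^^^^^^^^^^^^^^^^^^^^^^^^^^^^^^^^^^^^^^^^^^^^^^^^^^^^^^^^^^^^^^^^^^^^^^^^
  File "h.py", line 24, in fit
    best=min((minimize(cost,[p0[0],p0[1],p0[2]+d],method="Nelder-Mead",options=dict(initial_simplex=np.array([[p0[0],p0[1],p0[2]+d]]*4)+np.vstack([[0,0,0],np.diag([.008,.008,.3])]))) for d in(-.4,0,.4)),key=lambda r:r.fun)
  File "h.py", line 24, in <genexpr>
    best=min((minimize(cost,[p0[0],p0[1],p0[2]+d],method="Nelder-Mead",options=dict(initial_simplex=np.array([[p0[0],p0[1],p0[2]+d]]*4)+np.vstack([[0,0,0],np.diag([.008,.008,.3])]))) for d in(-.4,0,.4)),key=lambda r:r.fun)
              ~~~~~~~~^^^^^^^^^^^^^^^^^^^^^^^^^^^^^^^^^^^^^^^^^^^^^^^^^^^^^^^^^^^^^^^^^^^^^^^^^^^^^^^^^^^^^^^^^^^^^^^^^^^^^^^^^^^^^^^^^^^^^^^^^^^^^^^^^^^^^^^^^^^^^^^^^^^^^^^^^^^^^^^^
    res = _minimize_neldermead(fun, x0, args, callback, bounds=bounds,
                               **options)
    fxcc = func(xcc)
    fx = function(np.copy(x), *(wrapper_args + args))
  File "h.py", line 20, in cost
    u=((proj(cam,q)-o+.5)*S-.5).astype(np.float32)
        ~~~~^^^^^^^
  File "h.py", line 7, in proj
    k=env.calibration(cam)
ValueError: time passes only in moves, steps and waits
```

```bash
sed -i 's/k=env.calibration(cam)$/k=CAL[cam]/; s/,S=8)/,w,S=8)/; s/; w=75$//' h.py
sed -i '/^def proj/i CAL={c:env.calibration(c) for c in("scene","top")}' h.py
sed -i 's/,\.4)))$/,.4),15))/; s/,0\.3)))$/,0.3),26))/; s/,-\.3)))$/,-.3),34))/; s/,0)))$/,0),70))/' m.py; python3 m.py
```

```text
scene slot [0.6121 0.0253 0.9195] 0.4890491452991453
scene driver [ 0.504  -0.2582 -0.1575] 0.2672151548672566
scene holder [ 0.5055 -0.2587 -0.3623] 0.11892538265306123
scene stand [0.6098 0.0272 0.0027] 0.23696076857204024
top slot [0.6078 0.0288 0.9555] 0.510177752293578
top driver [ 0.5043 -0.2561  0.8043] 0.24880514705882353
top holder [ 0.503  -0.256  -0.3474] 0.12357212793733681
top stand [0.6095 0.0284 0.0042] 0.1440184252386002
```

```bash
cat > m2.py <<'E'
from h import *
for cam,f in(("scene","pics/s0.png"),("top","pics/t0.png")):
    im=cv2.imread(f); H=cv2.cvtColor(im,cv2.COLOR_BGR2HSV)
    br=cv2.inRange(H,(12,90,90),(32,255,255))>0
    for y0 in(-1.2,-.4): print(cam,"slot",*fit(cam,br,[box(-.015,.015,-.012,.012,.096,.098)],[box(-.009,.009,-.003,.003,.098,.0981)],(.611,.027,y0),15))
    top=cv2.inRange(H,(3,170,190),(16,255,255))
    om=cv2.morphologyEx(top,cv2.MORPH_CLOSE,np.ones((7,7)))>0
    for y0 in(-.2,.4):print(cam,"drvtop",*fit(cam,om,[box(-.013,.013,-.013,.013,.12,.1201)],[],(.505,-.257,y0),26))
    u,v=proj(cam,[[.505,-.257,.12]])[0].astype(int)
    for r in range(v-9,v+10): print("".join("#" if top[r,c] else ("o" if H[r,c,2]>100 and H[r,c,1]>150 else ".") for c in range(u-12,u+13)))
    u,v=proj(cam,[[.611,.028,.098]])[0].astype(int)
    for r in range(v-9,v+10): print("".join("#" if br[r,c] else "." for c in range(u-12,u+13)), "".join("%4d"%im[r,c,2] for c in range(u-9,u+10)))
E
python3 m2.py
```

```text
scene slot [ 0.6112  0.0263 -1.0842] 0.29052734375
scene slot [ 0.6112  0.0263 -1.0842] 0.29052734375
scene drvtop [ 0.5079 -0.2587 -0.1851] 1.2956730769230769
scene drvtop [ 0.5076 -0.2587 -0.1273] 1.2884615384615385
.........................
.........................
.........................
.........................
.........................
.............o#o.........
...........o..o#o........
...............##o.......
......o........o#o.......
.....o#o........##o......
......#oo.......o#o......
......o#o.......o##......
......o#o......o###......
.......##o...o####o......
........#ooo####oooo.....
........######oooooo.....
.........###ooooooooo....
.........oooooooooooo....
..........ooooooooooo....
.........................  241 240 239 239 239 239 239 240 240 239 231 169  88  41  30  30  23  26  31
.........................  240 240 239 238 239 237 238 236 235 235 234 228 170  87  40  27  21  25  31
.........................  241 240 240 236 231 206 186 170 150 157 164 202 217 156  76  33  29  25  26
.........................  240 238 234 203 156 125 124 113  92  87  97 120 138 
[... 3543 characters left out ...]
.....  172 105 120 160 221 222 177 103 107 138 182 205 234 235 235 228 220 223 129
.......#############.....  171 103 107 103 163 231 198 139 171 211 236 237 237 228 229 174 131 187 121
.......############......  175 114 123 104 127 219 232 220 225 235 237 228 228 177 160 113  87 121 103
........#########........  181 114 150 112 100 156 235 238 236 238 230 177 157 115 103  97  76  87 113
.........######..........  192 104  95  92  91 103 221 241 233 225 175 114  92  97 101  98  94  89 139
.........####............  176 131  92  89  96  98 159 216 174 117  92  96 100 101  98  94  91  83 156
..........#..............  204 178 141  97  88  95 101 111  92  74  92 102 104 100  90  92 104 112 119
```

```bash
cat >> h.py <<'E'
def rot(th): return (R.from_euler("z",th)*R.from_euler("x",np.pi)).as_rotvec()
def yaw():
    m=R.from_rotvec(env.get_eef_rot()).as_matrix(); return np.arctan2(m[1,0],m[0,0])
E
cat > q.py <<'E'
from h import *
SL=np.array([.609,.0275]);HO=np.array([.5045,-.257])
for k in range(-2,3):
    th=-.2+k*np.pi/2; r=env.inverse_kinematics([*HO,.071],rot(th)); print("grasp %.2f"%th,r)
for k in range(-13,14):
    th=k*.25; r=env.inverse_kinematics([*SL,.155],rot(th)); print("seat %.2f"%th,r)
r=env.inverse_kinematics([.75,-.25,.45],rot(0.));print(r)
E
python3 q.py
```

```text
grasp -3.34 [ 1.109   0.7369 -0.9243  1.8691  0.7387  0.9216  1.2006]
grasp -1.77 [ 0.0016  0.5895  0.5471  1.9071 -0.4315  0.7634 -2.5501]
grasp -0.20 [ 0.7831  0.5739 -0.4606  1.8795  0.3543  0.7692 -1.6423]
grasp 1.37 [ 0.986   0.6531 -0.7382  1.8728  0.5797  0.8428 -0.2505]
grasp 2.94 [ 1.109   0.7369 -0.9243  1.8691  0.7387  0.9216  1.2006]
seat -3.25 [ 0.5678  0.6641 -0.927   1.7126  0.5957  1.0729  0.9077]
seat -3.00 [ 0.5296  0.636  -0.8629  1.7138  0.5468  1.0508  1.1937]
seat -2.75 [ 0.7423  0.9041 -1.3044  1.7077  0.9141  1.2773  1.1904]
seat -2.50 [ 0.7423  0.9041 -1.3044  1.7077  0.9141  1.2773  1.4404]
seat -2.25 [ 0.7423  0.9041 -1.3044  1.7077  0.9141  1.2773  1.6904]
seat -2.00 [ 0.7423  0.9041 -1.3044  1.7077  0.9141  1.2773  1.9404]
seat -1.75 [ 0.7423  0.9041 -1.3044  1.7077  0.9141  1.2773  2.1904]
seat -1.50 [-0.8464  0.7735  1.1301  1.7614 -0.7743  1.1283 -2.5326]
seat -1.25 [-0.6716  0.6046  0.8078  1.7565 -0.5091  1.0028 -2.4902]
seat -1.00 [-0.5898  0.5624  0.6821  1.7539 -0.4181  0.9751 -2.3143]
seat -0.75 [-0.4333  0.5113  0.4587  1.7486 -0.2707  0.9445 -2
[... 454 characters left out ...]
.7129  0.5836  1.0672 -1.1166]
seat 1.25 [ 0.5554  0.6545 -0.9058  1.713   0.5794  1.0653 -0.8635]
seat 1.50 [ 0.5667  0.6632 -0.925   1.7127  0.5941  1.0722 -0.6243]
seat 1.75 [ 0.5741  0.6692 -0.9378  1.7124  0.6041  1.0769 -0.3816]
seat 2.00 [ 0.5812  0.6751 -0.9502  1.7122  0.6138  1.0817 -0.1387]
seat 2.25 [ 0.5882  0.6811 -0.9625  1.712   0.6235  1.0865  0.1043]
seat 2.50 [ 0.5951  0.6873 -0.9748  1.7118  0.6332  1.0914  0.3473]
seat 2.75 [ 0.6021  0.6937 -0.9875  1.7116  0.6433  1.0966  0.59  ]
seat 3.00 [ 0.5783  0.6727 -0.9452  1.7123  0.6098  1.0797  0.8642]
seat 3.25 [ 0.5317  0.6374 -0.8665  1.7138  0.5495  1.0519  1.1585]
[ 0.5279  0.7588 -0.6681  0.6922  0.4516  1.7864 -1.4596]
```

Run:
```python
from h import *
HO=[.5045,-.257]; th=1.37
env.reach([*HO,.25],rot(th))
env.move_straight([*HO,.071],rate=.12)
print(env.grip(0.0,80),env.get_gripper_width(),env.get_force(),env.get_tool_pos())
env.move_straight([*HO,.14],rate=.1)
env.move_straight([*HO,.25],rate=.15)
env.reach([.5,-.3,.5],rot(th))
env.pause(.3)
print(env.get_t(),env.get_gripper_width(),env.get_force(),env.get_tool_pos())
im=env.snapshot("scene")
cv2.imwrite("pics/s1f.png",im)
u,v=proj("scene",[[.5,-.3,.45]])[0].astype(int);print(u,v)
cv2.imwrite("pics/s1.png",cv2.resize(im[max(v-60,0):v+60,max(u-80,0):u+80],None,fx=5,fy=5,interpolation=cv2.INTER_CUBIC))
```

```text
False 0.025002119681172077 [-0.0267  0.207   3.7582] [ 0.5046 -0.2571  0.0713]
7.7 0.025152092015820075 [-0.565  -0.2533 -1.7315] [ 0.4998 -0.2998  0.499 ]
151 168
```

View pics/s1.png

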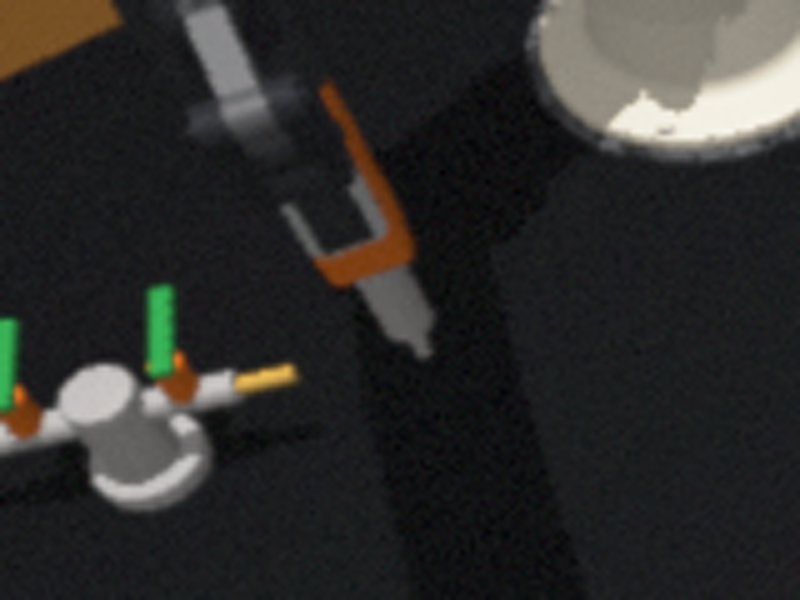

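Run:
```python
from h import *
im=cv2.imread("pics/s1f.png")
t=env.get_tool_pos(); tip=t-[0,0,.0663]
ax=proj("scene",[tip+[0,0,z] for z in(0,.009,.045,.06,.1)]);print(ax, proj("scene",[tip+[0,.003,0]])-ax[0])
B=cv2.resize(im[100:200,100:200],None,fx=8,fy=8,interpolation=cv2.INTER_CUBIC)
for p in ax: cv2.circle(B,tuple(int(round((q-100+.5)*8)) for q in p),3,(0,255,255),-1)
cv2.imwrite("pics/s1b.png",B[200:800,200:800])
```

```text
[[154.934  174.774 ]
 [152.9727 171.3522]
 [144.628  156.7937]
 [140.8947 150.2806]
 [130.0997 131.4473]] [[ 1.7216 -0.9522]]
```

View pics/s1b.png

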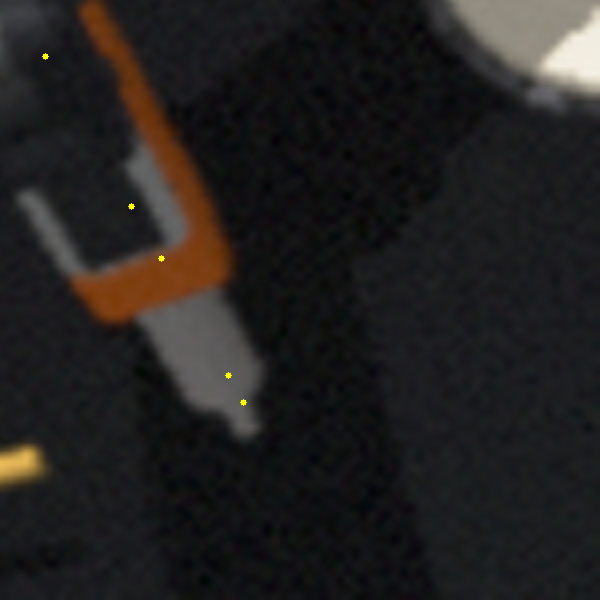

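Run:
```python
from h import *
SL=np.array([.6096,.0275])-[.0006,.0003]; th=-1.063-np.pi/2+2*np.pi
env.reach([*SL,.30],rot(th))
print(env.get_qpos(),yaw()%(2*np.pi),th)
env.move_straight([*SL,.185],rate=.12)
env.pause(.3); f0,m0=env.get_force(),env.get_ft_torque(); print(env.get_tool_pos(),f0,m0)
np.save("m0.npy",np.r_[f0,m0])
h=env.move_straight([*SL,.155],rate=.02,threshold=5)
env.pause(.2)
print(h,env.get_tool_pos(),env.get_force()-f0,env.get_ft_torque()-m0,env.get_t())
```

```text
[ 0.7646  0.7035 -1.3403  1.5592  0.69    1.4315  1.4536] 3.646231534037482 3.64938898038469
[0.6092 0.0272 0.1854] [ 0.1406  0.2681 -2.3227] [0.0252 0.0209 0.0312]
True [0.609  0.0272 0.1641] [-0.8441 -0.5755  7.8642] [-0.1194  0.2155  0.0064] 11.8417
```

```bash
cat > seat.py <<'E'
from h import *
f0,m0=np.split(np.load("m0.npy"),2)
SL=np.array([.6090,.0272]); u=np.array([np.cos(3.649),np.sin(3.649)]); v=np.array([-u[1],u[0]])
for a,b in((1.5,0),(3,0),(1.5,2),(1.5,-2),(-1.5,0),(-3,0)):
    p=SL+u*a*1e-3+v*b*1e-3
    env.move_straight([*p,.1665],rate=.04)
    h=env.move_straight([*p,.1555],rate=.02,threshold=5)
    t=env.get_tool_pos(); print(a,b,h,t,env.get_force()-f0,env.get_ft_torque()-m0,env.get_t())
    if t[2]<.159: break
E
python3 seat.py
```

```text
1.5 0 True [0.6078 0.0265 0.1642] [-0.3253 -1.1984  6.9439] [-0.1237  0.1391 -0.0192] 12.3833
3 0 True [0.6064 0.0257 0.1642] [-0.9428 -0.8512  7.2217] [-0.1363  0.1151 -0.0279] 12.925
1.5 2 True [0.6087 0.0248 0.1642] [-0.6746 -1.7632  7.276 ] [-0.1412  0.1294 -0.0355] 13.475
1.5 -2 True [0.6068 0.0282 0.1642] [-0.3978 -0.241   8.4142] [-0.1574  0.1402 -0.0033] 14.0417
-1.5 0 True [0.6104 0.028  0.1639] [-0.3765 -1.2778  7.6062] [-0.1092  0.1399 -0.022 ] 14.625
-3 0 True [0.6115 0.0287 0.1552] [-2.3283 -0.3726  7.7106] [-0.0824  0.0683 -0.1081] 15.45
```

```bash
cat > turn.py <<'E'
from h import *
import sys,json
f0,m0=np.split(np.load("m0.npy"),2)
def read(n=4):
    v=[]
    for _ in range(n):
        env.pause(.03); v.append(env.get_ft_torque()[2]-m0[2])
    return np.mean(v),np.std(v)
def turn(n,step,q,stop=9):
    log=[]
    for i in range(n):
        q=np.array(q,float); q[6]-=step; env.move_j(q)
        t,s=read(); log.append((yaw()%(2*np.pi),t)); print("%.3f q7 %.3f  T %.3f (%.3f) t %.2f"%(log[-1][0],q[6],t,s,env.get_t()))
        if t>stop: break
    return q
E
python3 - <<'E'
from turn import *
p=env.get_tool_pos()
env.move_straight([.6112,.0285,.1560],rate=.03)
print(env.get_tool_pos(),env.get_force()-f0,read(),yaw()%(2*np.pi))
q=turn(9,.04,env.get_qpos(),.2)
np.save("q.npy",q); print(env.get_tool_pos(),env.get_force()-f0)
E
```

```text
[0.6113 0.0287 0.1558] [1.3879 0.1374 1.8436] (np.float64(-0.016933921986740583), np.float64(0.013899732644784092)) 3.6487051131535653
3.609 q7 1.324  T -0.008 (0.015) t 16.22
3.570 q7 1.284  T -0.016 (0.012) t 16.60
3.530 q7 1.244  T 0.003 (0.021) t 16.98
3.490 q7 1.204  T 0.084 (0.035) t 17.37
3.450 q7 1.164  T 0.091 (0.025) t 17.75
3.410 q7 1.124  T 0.078 (0.025) t 18.13
3.370 q7 1.084  T 0.084 (0.033) t 18.52
3.330 q7 1.044  T 0.086 (0.032) t 18.90
3.290 q7 1.004  T 0.083 (0.007) t 19.28
[0.6117 0.0285 0.1558] [ 5.1919  0.6984 -0.2752]
```

```bash
sed -i 's/n=4/n=6/' turn.py
python3 - <<'E'
from turn import *
env.move_straight([.6118,.0286,.1558],rate=.03)
print(env.get_tool_pos(),env.get_force()-f0)
q=turn(12,.04,env.get_qpos(),.115)
np.save("q.npy",q); print(env.get_tool_pos(),env.get_force()-f0)
E
```

```text
[0.6119 0.0285 0.1558] [ 4.5742  0.6403 -1.5857]
3.250 q7 0.965  T 0.076 (0.010) t 19.98
3.210 q7 0.925  T 0.079 (0.014) t 20.43
3.170 q7 0.885  T 0.084 (0.016) t 20.88
3.130 q7 0.845  T 0.073 (0.017) t 21.33
3.090 q7 0.805  T 0.096 (0.030) t 21.78
3.050 q7 0.765  T 0.090 (0.026) t 22.23
3.010 q7 0.725  T 0.096 (0.011) t 22.68
2.970 q7 0.685  T 0.073 (0.023) t 23.13
2.930 q7 0.645  T 0.088 (0.019) t 23.58
2.890 q7 0.605  T 0.117 (0.026) t 24.03
[0.6121 0.0284 0.1558] [ 6.0668  1.2408 -1.8215]
```

Run:
```python
from turn import *
env.move_straight([.6128,.0287,.1558],rate=.03)
print(env.get_tool_pos(),env.get_force()-f0,read(8))
q=turn(4,.03,env.get_qpos(),.135)
np.save("q.npy",q); print(env.get_tool_pos(),env.get_force()-f0,read(8))
```

```text
[0.6124 0.0285 0.1558] [ 1.6968 -0.4253  0.169 ] (np.float64(0.10959264554876762), np.float64(0.0256271862351709))
2.860 q7 0.575  T 0.139 (0.024) t 25.00
[0.6124 0.0284 0.1558] [ 1.5784 -0.7957  1.0512] (np.float64(0.12633260499069277), np.float64(0.03544931780507367))
```

Run:
```python
from turn import *
q=np.load("q.npy")
for s in(.012,.012):
    q[6]-=s; env.move_j(q); print(yaw()%(2*np.pi),read(25),env.get_t())
np.save("q.npy",q); print(env.get_tool_pos(),env.get_force()-f0)
```

```text
2.8473063425943548 (np.float64(0.1362339682565346), np.float64(0.025973909830646912)) 26.35
2.835277298702482 (np.float64(0.149777815454585), np.float64(0.029667545265003883)) 27.4333
[0.6124 0.0285 0.1557] [ 1.5023 -0.3696  1.4477]
```

Run:
```python
from turn import *
q=np.load("q.npy"); q[6]+=.13; env.move_j(q); print(read(6))
p=env.get_tool_pos()
env.move_straight([p[0],p[1],.175],rate=.05); print(env.get_force()-f0)
env.move_straight([p[0],p[1],.28],rate=.2)
HO=[.5046,-.2571]
env.reach([*HO,.22],rot(1.37))
env.move_straight([*HO,.13],rate=.12)
h=env.move_straight([*HO,.0717],rate=.06,threshold=6)
print(h,env.get_tool_pos(),env.get_force()-f0,yaw(),env.get_t())
```

```text
(np.float64(-0.046115567925107626), np.float64(0.027171132538798815))
[-0.435  -0.7029  0.941 ]
True [ 0.5041 -0.2568  0.0712] [-1.6945 -0.5283  8.8778] 1.3701044122326285 32.15
```

Run:
```python
from turn import *
env.grip(.085); p=env.get_tool_pos()
env.move_straight([p[0],p[1],.2],rate=.15)
print(env.get_tool_pos(),env.get_gripper_width(),env.get_force()-f0)
env.reach([.47,-.12,.25],rot(1.37+.2))
out=[]
for cam in("scene","top"):
    im=env.snapshot(cam); cv2.imwrite("pics/%s2.png"%cam,im)
    H=cv2.cvtColor(im,cv2.COLOR_BGR2HSV); bl=cv2.inRange(H,(100,140,50),(130,255,255))>0
    print(cam,"post",*fit(cam,bl,[box(-.008,.008,-.008,.008,.032,.077)],[],(.512,.03,0),16))
    for l in("grip","driver"): print([(r["location"],r["score"]) for r in env.pinpoint(cam,l)[:1]])
    for c in((.505,-.257,.08),(.54,.03,.05)):
        u,v=proj(cam,[c])[0].astype(int); out.append(cv2.resize(im[v-30:v+30,u-40:u+40],(400,300),interpolation=cv2.INTER_CUBIC))
cv2.imwrite("pics/c2.png",np.vstack([np.hstack(out[:2]),np.hstack(out[2:])]))
for th in(0,np.pi,-np.pi): print(th,env.inverse_kinematics([.512,.03,.045],rot(th)))
print(env.get_qpos(),env.get_t())
```

```text
[ 0.5021 -0.2564  0.1991] 0.08521521525981003 [0.9389 0.306  1.497 ]
scene post [ 0.514   0.025  -0.6907] 0.360595703125
[]
[([0.5005, -0.2576, 0.0097], 0.61)]
top post [0.5125 0.0267 0.0408] 0.6688368055555556
[([0.5109, 0.0305, 0.0614], 0.65)]
[]
0 [ 0.3703  0.5789 -0.5943  2.0153  0.5     0.6932 -2.1131]
3.141592653589793 [ 0.7619  0.8909 -1.1767  2.0044  1.0159  1.0061  0.6341]
-3.141592653589793 [ 0.7619  0.8909 -1.1767  2.0044  1.0159  1.0061  0.6341]
[ 1.2144  0.3807 -1.228   1.916   0.3971  1.1248 -0.171 ] 34.725
```

View pics/c2.png

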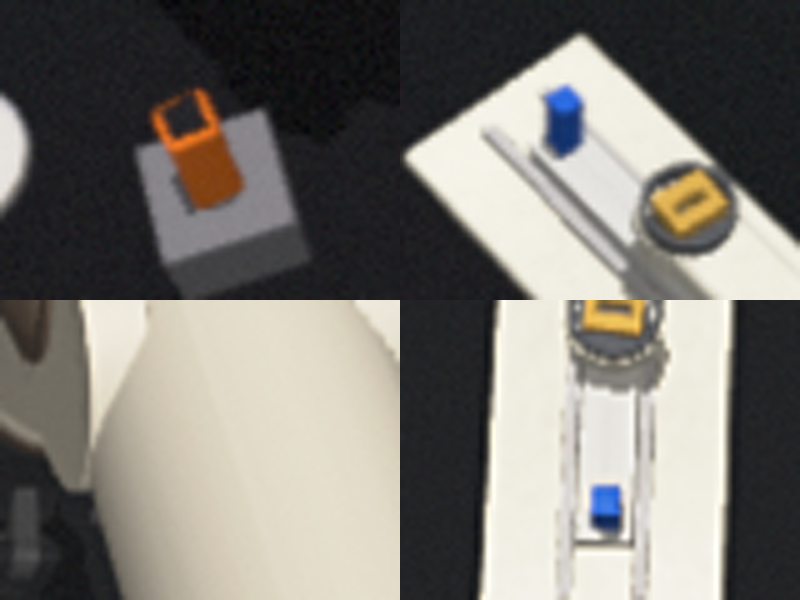

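Run:
```python
from turn import *
P=[.512,.0285]
env.reach([*P,.2],rot(np.pi))
h=env.move_straight([*P,.048],rate=.12,threshold=12); print(h,env.get_tool_pos())
env.pause(.2); fa=env.get_force(); np.save("fa.npy",fa)
env.grip(0.0,25); env.pause(.2)
print(env.get_gripper_width(),env.get_tool_pos(),env.get_force()-fa,env.get_t())
```

```text
False [0.5126 0.0286 0.0486]
0.015329276611372943 [0.512  0.0284 0.048 ] [-0.1825 -0.3392  1.7669] 38.0917
```

Run:
```python
from turn import *
fa=np.load("fa.npy"); p=env.get_tool_pos()
for d in(.006,.012,.018,.024,.030):
    env.move_straight([p[0]-d,p[1],.048],rate=.03)
    print(env.get_tool_pos(),env.get_force()-fa,env.get_gripper_width(),env.get_t())
env.pause(.2); print(env.get_force()-fa)
env.grip(.085); env.pause(.2); q=env.get_tool_pos()
env.move_straight([q[0],q[1],.25],rate=.15)
env.reach([.42,-.12,.3],rot(np.pi))
out=[]
for cam in("scene","top"):
    im=env.snapshot(cam)
    for l in("grip","block","driver","holder"): print(cam,l,[(r["location"],r["score"]) for r in env.pinpoint(cam,l)[:1]])
    for c in((.505,-.257,.08),(.52,.03,.05)):
        u,v=proj(cam,[c])[0].astype(int); out.append(cv2.resize(im[v-30:v+30,u-40:u+40],(400,300),interpolation=cv2.INTER_CUBIC))
cv2.imwrite("pics/c3.png",np.vstack([np.hstack(out[:2]),np.hstack(out[2:])])); print(env.get_t())
```

```text
[0.5068 0.0284 0.0481] [ 5.8484  0.3617 -4.5801] 0.015444520875595532 38.4417
[0.5002 0.0285 0.0481] [ 3.5432 -0.0368 -3.1311] 0.015722981391427367 38.7917
[0.494  0.0285 0.0481] [ 4.4812  0.9056 -2.564 ] 0.015821917760957007 39.1417
[0.488  0.0285 0.0481] [ 3.6469  0.722  -1.1811] 0.015694248242693592 39.4917
[0.482  0.0285 0.0481] [ 3.6781 -0.4765 -0.5777] 0.015808179363488505 39.8417
[ 4.4771 -0.2618 -0.5339]
scene grip [([0.4833, 0.0283, 0.0585], 0.73)]
scene block [([0.5572, 0.0331, 0.0117], 0.94)]
scene driver [([0.5019, -0.2571, 0.0061], 0.47)]
scene holder [([0.5064, -0.2544, -0.0001], 0.64)]
top grip [([0.4808, 0.0295, 0.0594], 0.64)]
top block [([0.5534, 0.0298, 0.0138], 0.67)]
top driver []
top holder [([0.4759, 0.2524, -0.0021], 0.41)]
43.6917
```

View pics/c3.png

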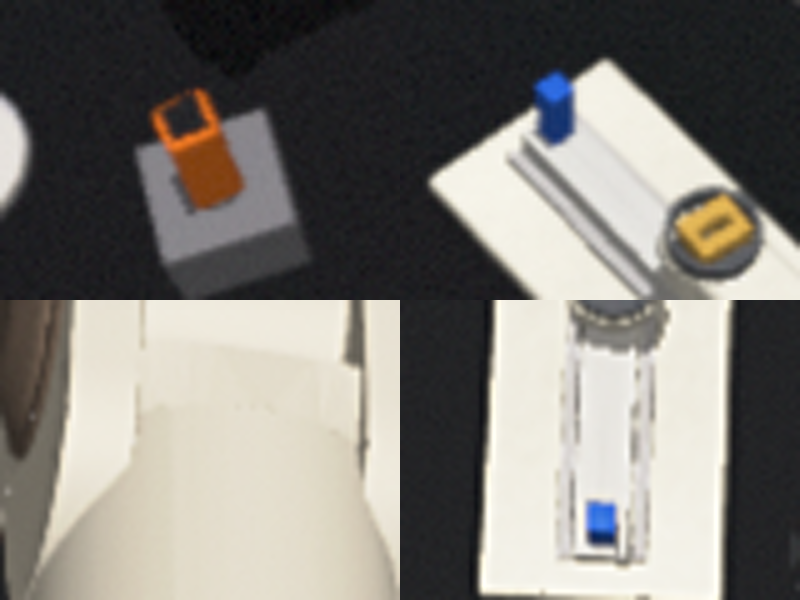

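Run:
```python
from turn import *
print(env.get_force(),np.load("fa.npy"))
P=[.482,.0285]
env.reach([*P,.13],rot(np.pi))
env.move_straight([*P,.048],rate=.12); env.pause(.25)
fa=np.mean([ (env.pause(.02),env.get_force())[1] for _ in range(5)],0); np.save("fa.npy",fa)
env.grip(0.0,25); env.pause(.1)
p=env.get_tool_pos(); print(p,fa,env.get_force()-fa)
for d,th in((.0025,7),(.005,5)):
    h=env.move_straight([p[0]-d,p[1],p[2]],rate=.02,threshold=th)
    print(h,env.get_tool_pos()-p,env.get_force()-fa,env.get_t())
```

```text
[-1.1066 -0.1796 -0.3063] [-0.4074 -0.5516  0.4074]
[0.482  0.0284 0.048 ] [-0.2083  0.0684 -0.2827] [-0.7613 -0.8702  1.4585]
True [-0.0015  0.     -0.    ] [-0.8178 -0.7892  4.4348] 46.7333
True [-0.0029 -0.0001 -0.    ] [-1.8878  0.4199  4.9895] 46.9417
```

Run:
```python
from turn import *
fa=np.load("fa.npy"); p=env.get_tool_pos(); print(env.get_force()-fa)
h=env.move_straight([p[0]-.003,p[1],p[2]],rate=.02,threshold=9)
print(h,env.get_tool_pos()-p,env.get_force()-fa,env.get_t())
```

```text
[-1.8878  0.4199  4.9895]
True [-0.0012 -0.0001 -0.    ] [-0.2074  0.4513  5.4138] 47.15
```

Run:
```python
from turn import *
p=env.get_tool_pos()
env.grip(.03); env.move_straight([p[0],p[1],.048],rate=.02); env.pause(.1)
fa=np.mean([ (env.pause(.02),env.get_force())[1] for _ in range(4)],0)
env.grip(0.0,25); env.pause(.1)
p=env.get_tool_pos(); print(p,fa,env.get_force()-fa)
h=env.move_straight([p[0]-.003,p[1],p[2]],rate=.02,threshold=8)
print(h,env.get_tool_pos()-p,env.get_force()-fa,env.get_t())
```

```text
[0.4779 0.0284 0.0481] [ 0.1652  0.095  -0.1196] [ 0.1085 -0.6294  1.8411]
False [-0.0024 -0.0001  0.0001] [ 4.3091 -0.7115 -3.6195] 48.5167
```

Run:
```python
from turn import *
env.grip(.085); env.pause(.1); q=env.get_tool_pos(); print(q)
env.move_straight([q[0],q[1],.22],rate=.12); env.pause(.3)
im=env.snapshot("scene"); cv2.imwrite("pics/s4.png",im)
for l in("grip","block","driver"): print(l,[(r["location"],r["score"]) for r in env.pinpoint("scene",l)[:1]])
print(env.get_force(),env.get_gripper_width(),env.get_t())
```

```text
[0.4749 0.0284 0.0481]
grip [([0.4782, 0.0298, 0.0582], 0.89)]
block [([0.5493, 0.0336, 0.009], 0.72)]
driver [([0.5033, -0.257, 0.0073], 0.68)]
[-0.1609  0.7601 -0.3103] 0.08545658287516268 51.375
```

View pics/s4.png

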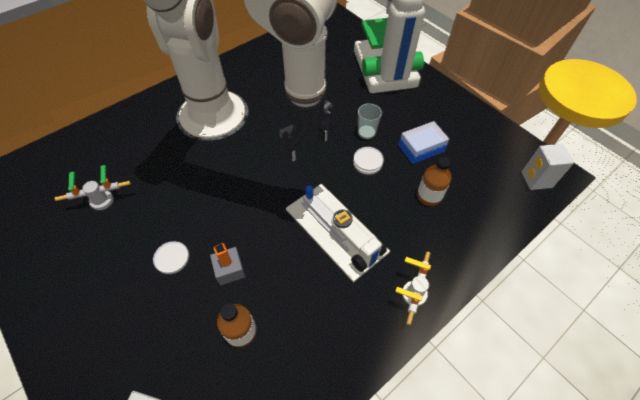

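The gripper is clear of everything. The driver stands in its holder at about (227,258), the block's post has moved to about (309,191), and the bystanders look unmoved. I'm handing in.

```bash
python3 -c "
from station import env
env.job_done(); print(env.get_t())"
```

```text
the job is handed in; nothing more can be done
the job is handed in; nothing more can be done
```

I handed the job in at about 51 s with the screw set, the driver back in its holder and the block drawn out. The foot force is my weakest result: it is probably inside 3 to 9 N, but I could not confirm it.

- **Turning the screw:** I took the driver out and checked the blade's direction in the camera. Seating it took a short search of about 3 mm. I then turned the screw about 0.66 rad clockwise. The torque rose from a steady 0.084 N m to 0.150 N m. That is roughly 5 to 8 N on the foot, depending on how the readings are fitted.
- **Returning the driver:** I turned back within the slot's play, lifted out and set the driver down in its holder. The picture shows it upright and fully down. Its blade end was found at z of about 7 mm, within about 4 mm of the hole axis.
- **Drawing the block:** It moved about 37 mm away from the column by the arm's readings, slightly more than the 30 mm asked but inside the 20 to 42 mm allowed. The camera gave 34 to 36 mm. The extra 7 mm came from a second series of pulls to feel the drag.

**Disagreement:** the drag readings were lower than expected for 6 N on the foot, at 3.5 to 6 N against about 9 N. They were taken after each stop, and the gripper was also pulling up or pushing down on the block, so they are mostly lower limits. Read at face value, they put the foot at anywhere from 2 to 6 N, so a force just under 3 N is possible. The torque readings and the last, cleaner pull overlap at about 4.5 to 5.5 N, so I left the screw as it was.

In the last picture the bystanders look unmoved, and nothing was touching the robot.

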